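# Find the key of the locked drug box

## Robot

A 6-joint arm with a two-finger parallel gripper is mounted at the origin on a cart in front of the work surface, level with it; the furniture and walls round the work are solid. World frame = base frame: x ahead of the robot, y to its left, z up, the work surface at z = 0. Lengths are in mm, angles in degrees, forces in N, time in s.
With the tool pointing down it reaches from about 375 to 925 mm from the base axis. Payload 5.7 kg.
Tool frame: the origin (TCP) lies at the very end of the fingers, on their centre line; the grasp point (between the pads) lies behind it (r.hold_point_z is the z of the grasp point in the tool frame, in mm); z points along the fingers, y is the direction in which the jaws open and shut (so a half turn about z gives the same grasp; the last joint's range is limited). The gripper opens to 85 mm and grips with 20 to 120 N. Pads are 22 mm wide; open, the fingers measure 114 mm over their backs; the gripper's body (76 mm by 85 mm) begins 54 mm behind the grasp point. The pads swing forward as they close: fully open they stand 13 mm farther back than shut.
Start: joints at [63.249, 20.558, 86.54, -0, 72.909, -6.595], TCP at [206.744, 563.223, 231.267] pointing down, gripper open.
Joint ranges: [-170.27, 170.27], [-57.76, 135], [12.27, 136.19], [-55.21, 235.2], [11.17, 155.16], [-170.74, 170.74]. Speed limits (degrees/s): [136.94, 136.94, 180, 180, 180, 180].

## Interface

Orientations are given as a 3x3 rotation matrix whose columns are the frame's x, y, z axes.
In Python, from workcell import r gives the robot as it stands. Calls block until the motion is done:
- r.move_pose(position, orientation): joint-space move of the TCP to a pose.
- r.line_to(position, orientation=None, feed=150, stop_force=None): straight line of the TCP; orientation=None keeps the orientation; feed is the mean speed in mm/s. With stop_force (N) it stops when the force on the tool has changed by that much, and returns True; else False.
- r.goto_joints(angles): joint-space move.
- r.command_gripper(opening): opening from 0.0 (shut) to 1.0 (fully open); the grip force is fixed at half the most; returns when the fingers have stopped.
- r.hold(seconds).
- r.ik(position, orientation): joint angles nearest the present ones, or None.
- r.read_state(): the state.
- r.read_camera(name): name is "scene" or "top" or "wrist"; returns a dict with "image" (400x640x3 uint8, red, green, blue), "K" (3x3 intrinsics, pixels), "T" (4x4, takes a point from camera to world coordinates). Camera axes: x right, y down, z forward; pixel columns grow to the right and rows downward; lengths in mm; the calibration is good to about 2 mm. The wrist camera is an equidistant fisheye: a pixel r from the principal point sees the ray r / f radians off the axis. A picture is of the moment at which its call begins. There is no depth.
A pose or a line that the arm cannot do raises r.MotionError and nothing moves.
- r.job_done(): hands the job in, once; it reports no verdict.
Trained networks look in a picture, given as the dict that the camera call returned (one of the last four; its "shot" number tells which), for a name from the list of things; names that differ only in an ending like _2 or _b are one class to them, and where a whole thing is asked for, a point or a joint stands for the part that bears it (a point fixed in the world has none). Each returns a list of dicts, best first, with "score" (0 to 1); they miss things now and then, are a little off and sometimes report something else, mostly with a low value. They report only what shows in the picture. A call takes as long as a camera call. They do not tell look-alikes from the thing itself.
- r.recognise(picture, query): "point" ([x, y, z] in mm, in world coordinates, good to about 4 mm: the middle of the surface that is visible of it).
The state is a dict: "clock": time; "joints": joint angles; "qd": joint speeds; "joint_efforts": joint torques, N m; "ee_pos": TCP position; "orientation": TCP orientation; "contact_force": force on the tool from outside, world axes, zero at the start; "moment": the same for the moment, N m; "width": opening from 0.0 (shut) to 1.0 (fully open).
Only numpy, scipy, OpenCV 4.12 (cv2) and the standard library are available. Lean on these libraries where they do the work, as an engineer would, in place of code of your own. Each camera call takes 0.05 s, during which the arm holds its last target. There are 200 camera calls.

## Task

The label has come off the drug box's key: one of the three keys standing in the tube rack opens it. Try them in the lock on the box's front rail until one turns clockwise and the sprung lid pops up, putting each key that will not turn back upright in a hole of the rack. Then pull out the key that opened the box and leave it lying in the steel instrument tray, apart from the other two; leave the specimen cup and the timer alone.

Things in the scene. Friction and masses are not known exactly. Their poses are not given: they have to be found in the camera images.
- drug_box: Low grey steel box fixed to the worktop, 160 (its x) x 200 (its y) x 90 mm high, paper label panel on its front; origin at the centre of its underside, front towards its -x. Its top is a fixed front rail 54 mm deep with the cam lock in the middle, then the lid. Nothing stands on it.
- keyway (a point): Centre of the lock's round bezel (33 mm across), on its top plane, 92.5 mm above the worktop; axes as the box. In its 21 mm opening, 3 mm lower, is the plug with a slot 17.4 x 5.4 mm, mouth bevelled. At lock 0 the slot's long side runs along the box's x; it turns with the lock. A key goes straight down, lightly sprung, and is home when its head's underside meets the bezel.
- lock_plug (a joint): Turn of the lock plug, rad: 0 locked (start), grows clockwise seen from above, stop at 1.5; stays where left, takes about 0.1 N m; the key has 0.16 rad of play in the slot. The right key, pushed right home, turns it all the way; with a wrong one or one not home it stops hard at once, below 0.1. The cam frees the lid at about 1.0. Keys go in and out at any angle of the plug.
- lid (a joint): Opening of the lid in rad about its hinge at the back: 0 shut and held by the cam (start), 0.30 popped up by its spring against its stop. It pops up by itself when the cam lets go (its front edge rises 30 mm) and stays up.
- lid_edge (a point): Middle of the lid's front edge, on its top; 27 mm behind the lock's centre when shut.
- tube_rack: Open blue tube rack fixed on the worktop, 46 (its x) x 136 (its y) x 58 mm high, origin at the centre of its underside. Holes 18 x 17 mm in two rows at x = -11 and +11 mm, six a row at y = -53, -31.5, -10.5, 10.5, 31.5 and 53 mm, open to 6 mm above the worktop. The keys stand in row x = -11 at y = -53, -10.5 and 31.5 mm, blade down, head's underside on its top.
- key_1: One of three flat steel keys, same turned half round: head 26 (x) x 8 (y) x 34 mm (up), blade 15 (x) x 3 (y) mm below it. Middle of the tip longest: 46 mm, edges 36. Which key fits changes each time: try. Origin: centre of the head's underside; x along its width. Starts with its width along the rack's x within 0.15 rad. 70 g; pinch the head across its 8 mm.
- key_2: One of three flat steel keys, same turned half round: head 26 (x) x 8 (y) x 34 mm (up), blade 15 (x) x 3 (y) mm below it. Tip straight: 41 mm. Which key fits changes each time: try. Origin: centre of the head's underside; x along its width. Starts with its width along the rack's x within 0.15 rad. 70 g; pinch the head across its 8 mm.
- key_3: One of three flat steel keys, same turned half round: head 26 (x) x 8 (y) x 34 mm (up), blade 15 (x) x 3 (y) mm below it. Tip forked: edges 46 mm, middle 36. Which key fits changes each time: try. Origin: centre of the head's underside; x along its width. Starts with its width along the rack's x within 0.15 rad. 70 g; pinch the head across its 8 mm.
- tray: Plain steel instrument tray fixed on the worktop, 180 (its x) x 130 (its y) x 18 mm high with 2 mm walls and floor, empty; origin at the centre of its underside. A key stood on its floor may stay standing when let go; a small push on its head lays it down.
- specimen_cup_1: Bystander: specimen cup with screw lid, 65 mm across, 74 mm high, origin at the centre of its underside.
- bench_timer: Bystander: small bench timer, 64 x 68 x 21 mm, origin at the centre of its underside.
There are look-alikes about, which are no part of the job. Leave any green or pink look-alike of the key_2 alone.

How it is judged (in metres and radians):
On the way:
1. a key standing in the lock has turned it and the lid has popped up (value of joint lid above 0.15 rad and value of joint lock_plug above 0.8 rad and ((horizontal distance between key_1 and keyway below 0.006 m and z of key_1 in the frame of keyway below 0.006 m) or (horizontal distance between key_2 and keyway below 0.006 m and z of key_2 in the frame of keyway below 0.006 m) or (horizontal distance between key_3 and keyway below 0.006 m and z of key_3 in the frame of keyway below 0.006 m))), for 0.1 s.
At the end, for the whole second after the job is handed in: Lid popped up (over 0.15 rad). The key that opened it, and no other, lies in the tray: origin inside its walls, less than 30 mm above its underside. The other two stand in rack holes, upright within 0.25 rad, heads within 8 mm of its top. All keys at rest (value of joint lid above 0.15 rad and (((x of key_1 in the frame of tray between -0.088 and 0.088 m and y of key_1 in the frame of tray between -0.063 and 0.063 m and z of key_1 in the frame of tray below 0.03 m) and (x of key_2 in the frame of tube_rack between -0.023 and 0.023 m and y of key_2 in the frame of tube_rack between -0.065 and 0.065 m and z of key_2 in the frame of tube_rack between 0.05 and 0.066 m and angle between key_2's own z axis and vertical below 0.25 rad) and (x of key_3 in the frame of tube_rack between -0.023 and 0.023 m and y of key_3 in the frame of tube_rack between -0.065 and 0.065 m and z of key_3 in the frame of tube_rack between 0.05 and 0.066 m and angle between key_3's own z axis and vertical below 0.25 rad)) or ((x of key_2 in the frame of tray between -0.088 and 0.088 m and y of key_2 in the frame of tray between -0.063 and 0.063 m and z of key_2 in the frame of tray below 0.03 m) and (x of key_1 in the frame of tube_rack between -0.023 and 0.023 m and y of key_1 in the frame of tube_rack between -0.065 and 0.065 m and z of key_1 in the frame of tube_rack between 0.05 and 0.066 m and angle between key_1's own z axis and vertical below 0.25 rad) and (x of key_3 in the frame of tube_rack between -0.023 and 0.023 m and y of key_3 in the frame of tube_rack between -0.065 and 0.065 m and z of key_3 in the frame of tube_rack between 0.05 and 0.066 m and angle between key_3's own z axis and vertical below 0.25 rad)) or ((x of key_3 in the frame of tray between -0.088 and 0.088 m and y of key_3 in the frame of tray between -0.063 and 0.063 m and z of key_3 in the frame of tray below 0.03 m) and (x of key_1 in the frame of tube_rack between -0.023 and 0.023 m and y of key_1 in the frame of tube_rack between -0.065 and 0.065 m and z of key_1 in the frame of tube_rack between 0.05 and 0.066 m and angle between key_1's own z axis and vertical below 0.25 rad) and (x of key_2 in the frame of tube_rack between -0.023 and 0.023 m and y of key_2 in the frame of tube_rack between -0.065 and 0.065 m and z of key_2 in the frame of tube_rack between 0.05 and 0.066 m and angle between key_2's own z axis and vertical below 0.25 rad))) and linear speed of each of key_1, key_2, key_3 below 0.02 m/s); the robot touches nothing.
It fails at once if a key laid in the tray while the box is still locked (value of joint lid below 0.1 rad and ((x of key_1 in the frame of tray between -0.088 and 0.088 m and y of key_1 in the frame of tray between -0.063 and 0.063 m and z of key_1 in the frame of tray below 0.03 m) or (x of key_2 in the frame of tray between -0.088 and 0.088 m and y of key_2 in the frame of tray between -0.063 and 0.063 m and z of key_2 in the frame of tray below 0.03 m) or (x of key_3 in the frame of tray between -0.088 and 0.088 m and y of key_3 in the frame of tray between -0.063 and 0.063 m and z of key_3 in the frame of tray below 0.03 m))).
It fails at once if the cup is knocked away (more than 25 mm) (distance of specimen_cup_1 from where it was at the start of the episode above 0.025 m).
It fails at once if the timer is knocked away (more than 25 mm) (distance of bench_timer from where it was at the start of the episode above 0.025 m).
It also fails if it takes over 72 s, if anything falls off the work surface, if the arm or the gripper's body presses on something with over 40 N, if the wrist force passes 120 N, or if a joint passes its speed limit or range.

## Working session

There is one attempt and no reset: what is moved stays moved. The work goes in short steps, each a Python script; the robot and the scene stay as the last script left them, time stands still between calls to the robot, and variables do not carry over. Pictures are saved under pics/ and viewed, about 8 in all and at most 12, crops included, and the job is handed in when it is done.

```bash
ls; mkdir -p pics; python3 - <<'E'
from workcell import r
import cv2,numpy as np
for n in ("scene","top"):
    p=r.read_camera(n); cv2.imwrite(f"pics/{n}0.png",p["image"][:,:,::-1])
    print(n,np.round(p["K"],1).tolist(),np.round(p["T"],3).tolist())
    for q in ("drug_box","keyway","lid_edge","tube_rack","key_1","tray","specimen_cup_1","bench_timer"):
        try: print(q,[(np.round(d["point"]).tolist(),round(d["score"],2)) for d in r.recognise(p,q)[:6]])
        except Exception as e: print(q,e)
print(r.hold_point_z,r.read_state()["clock"])
E
```

```text
pics
scene [[397.7, 0.0, 314.3], [0.0, 397.7, 200.9], [0.0, 0.0, 1.0]] [[-0.478, -0.43, 0.766, -223.612], [-0.878, 0.238, -0.415, 425.747], [-0.004, -0.871, -0.492, 605.692], [0.0, 0.0, 0.0, 1.0]]
drug_box [([468.0, 26.0, 88.0], 0.64)]
keyway []
lid_edge [([532.0, 14.0, 91.0], 0.89)]
tube_rack [([495.0, 329.0, 32.0], 0.74), ([693.0, -248.0, 53.0], 0.74), ([467.0, 30.0, 88.0], 0.62)]
key_1 [([482.0, 268.0, 81.0], 0.67), ([478.0, 313.0, 76.0], 0.57), ([510.0, 188.0, 52.0], 0.56), ([426.0, 272.0, 57.0], 0.54), ([529.0, -336.0, 5.0], 0.24)]
tray [([532.0, -333.0, 4.0], 0.97)]
specimen_cup_1 [([692.0, -249.0, 52.0], 0.8)]
bench_timer [([700.0, 331.0, 22.0], 0.91)]
top [[366.7, 0.0, 327.6], [0.0, 366.7, 200.8], [0.0, 0.0, 1.0]] [[-0.014, -0.999, 0.046, 510.608], [-1.0, 0.014, 0.008, 16.587], [-0.009, -0.046, -0.999, 1152.902], [0.0, 0.0, 0.0, 1.0]]
drug_box [([515.0, 3.0, 91.0], 0.67)]
keyway [([518.0, 3.0, 91.0], 0.94), ([491.0, 310.0, 79.0], 0.41)]
lid_edge [([542.0, 8.0, 91.0], 0.92)]
tube_rack [([509.0, 323.0, 32.0], 0.83)]
key_1 [([489.0, 348.0, 86.0], 0.52), ([488.0, 268.0, 84.0], 0.51), ([493.0, 311.0, 81.0], 0.42)]
tray [([527.0, -333.0, 7.0], 0.96)]
specimen_cup_1 [([712.0, -258.0, 75.0], 0.88)]
bench_timer [([715.0, 327.0, 19.0], 0.75)]
-18.700000000000003 0.9
```

```bash
python3 - <<'E'
import cv2,numpy as np
s=cv2.imread("pics/scene0.png");t=cv2.imread("pics/top0.png")
a=cv2.resize(t[150:260,190:350],(800,550),interpolation=cv2.INTER_CUBIC)
cv2.imwrite("pics/topc.png",a)
E
```

```text
(no output)
```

View pics/scene0.png

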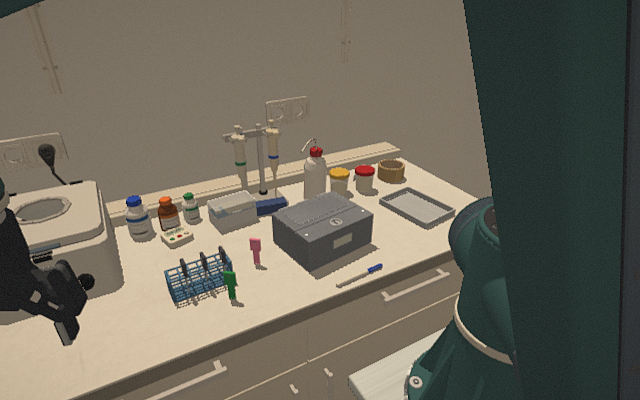

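View pics/topc.png

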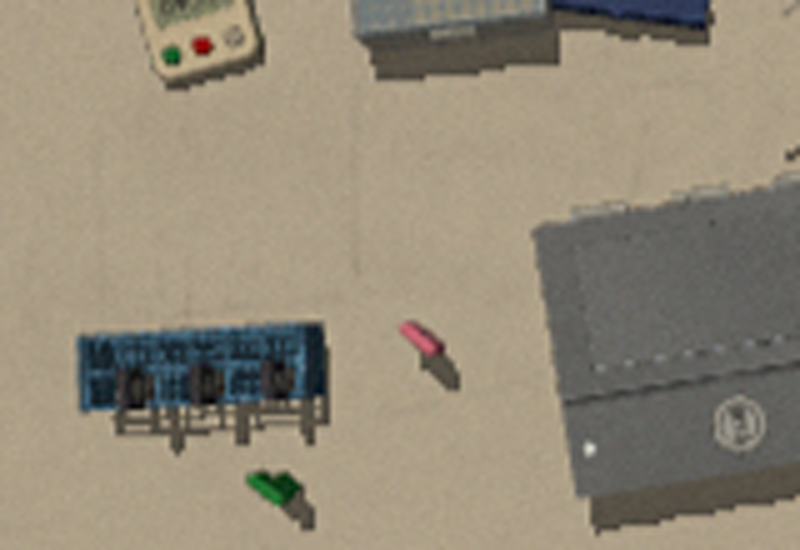

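```bash
cat > h.py <<'E'
from workcell import r
import numpy as np,cv2
def R(yaw,flip=0):  # tool z down, tool x at yaw (deg) in world
    a=np.radians(yaw); c,s=np.cos(a),np.sin(a)
    return np.array([[c,s,0],[s,-c,0],[0,0,-1.]])
def snap(n,save=None):
    p=r.read_camera(n)
    if save: cv2.imwrite(f"pics/{save}.png",p["image"][:,:,::-1])
    np.savez(f"pics/{save}.npz",K=p["K"],T=p["T"])
    return p
def pix2world(K,T,u,v,z,fish=True):
    f=K[0,0];x=(u-K[0,2])/f;y=(v-K[1,2])/K[1,1]
    if fish:
        th=np.hypot(x,y); s=np.sin(th)/th if th>1e-9 else 1
        d=np.array([x*s,y*s,np.cos(th)])
    else: d=np.array([x,y,1.])
    d=T[:3,:3]@d; o=T[:3,3]
    return o+d*(z-o[2])/d[2]
def world2pix(K,T,P,fish=True):
    q=T[:3,:3].T@(np.asarray(P,float)-T[:3,3])
    if not fish: return K[0,0]*q[0]/q[2]+K[0,2],K[1,1]*q[1]/q[2]+K[1,2]
    th=np.arctan2(np.hypot(q[0],q[1]),q[2]);n=np.hypot(q[0],q[1])
    return K[0,0]*th*q[0]/n+K[0,2],K[1,1]*th*q[1]/n+K[1,2]
def st(*k):
    s=r.read_state(); return [np.round(s[i],2).tolist() for i in k]
E
python3 - <<'E'
from h import *
print(st("orientation"))
for nm,p in (("rack",[490,310,230]),("box",[517,3,230]),("tray",[530,-333,150])):
    for y in (0,180,8,-82,-172):
        q=r.ik(p,R(y)); print(nm,y,None if q is None else np.round(q))
r.move_pose([490,310,220],R(0)); print(st("clock","ee_pos"))
p=snap("wrist","w1"); print(np.round(p["K"],1).tolist(),np.round(p["T"],3).tolist())
for d in r.recognise(p,"key_1"): print(np.round(d["point"],1),d["score"])
E
```

```text
[[[-0.94, 0.34, 0.0], [0.34, 0.94, -0.0], [-0.0, -0.0, -1.0]]]
rack 0 [ 25.  19.  89.  -0.  72. 115.]
rack 180 [ 25.  19.  89.  -0.  72. -65.]
rack 8 [ 25.  19.  89.  -0.  72. 107.]
rack -82 [  25.   19.   89.   -0.   72. -163.]
rack -172 [ 25.  19.  89.  -0.  72. -73.]
box 0 [-7. 14. 97. -0. 69. 83.]
box 180 [ -7.  14.  97.  -0.  69. -97.]
box 8 [-7. 14. 97. -0. 69. 75.]
box -82 [ -7.  14.  97.  -0.  69. 165.]
box -172 [  -7.   14.   97.   -0.   69. -105.]
tray 0 [-38.  27.  88.  -0.  65.  52.]
tray 180 [ -38.   27.   88.   -0.   65. -128.]
tray 8 [-38.  27.  88.  -0.  65.  44.]
tray -82 [-38.  27.  88.  -0.  65. 134.]
tray -172 [ -38.   27.   88.   -0.   65. -136.]
[2.74, [489.78, 310.38, 220.01]]
[[309.7, 0.0, 321.9], [0.0, 309.7, 197.5], [0.0, 0.0, 1.0]] [[0.001, -0.963, -0.27, 558.301], [-1.0, -0.001, -0.0, 309.03], [0.0, 0.27, -0.963, 362.255], [0.0, 0.0, 0.0, 1.0]]
[490.2 267.2  90.8] 0.88
[513.2 189.2  67.5] 0.87
[491.6 354.2  92.8] 0.86
[488.7 314.6  90.1] 0.85
[430.5 278.3  68.9] 0.83
```

View pics/w1.png

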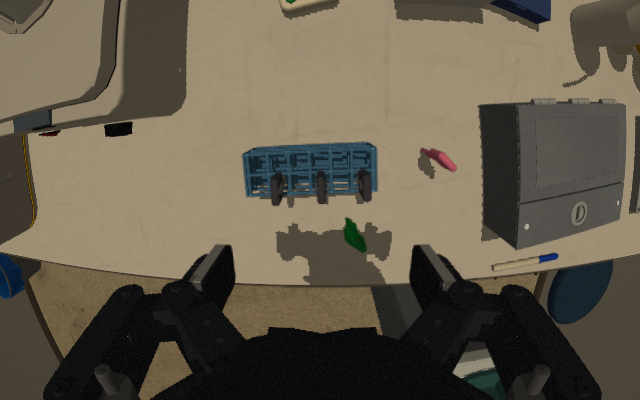

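```bash
python3 - <<'E'
from h import *
r.move_pose([489.5,310,150],R(183.5)); r.hold(0.2); print(st("clock","ee_pos","joints"))
p=snap("wrist","wk")
for d in r.recognise(p,"key_1")[:6]: print(np.round(d["point"],1),d["score"],np.round(world2pix(p["K"],p["T"],d["point"])))
a=p["image"][:,:,::-1]
r.line_to([489.5,310,190],feed=300)
r.move_pose([517,4,150],R(188)); r.hold(0.2); print(st("clock","ee_pos","joints"))
q=snap("wrist","wl")
for n in ("keyway","lid_edge"):
  for d in r.recognise(q,n)[:3]: print(n,np.round(d["point"],1),d["score"],np.round(world2pix(q["K"],q["T"],d["point"])))
b=q["image"][:,:,::-1]
u,v=map(int,world2pix(p["K"],p["T"],[489.5,310,92])); print(u,v)
c=[cv2.resize(i[v-40:v+60,u-100:u+100],(800,400),interpolation=cv2.INTER_CUBIC)[0:300] for i in (a,b)]
cv2.imwrite("pics/kl.png",np.vstack(c)); print("crop origin",u-100,v-40)
E
```

```text
[5.74, [489.53, 310.0, 150.03], [25.52, 23.71, 94.4, -0.0, 61.88, -67.98]]
[484.7 311.2  91.1] 0.76 [326. 208.]
[489.  267.1  89.4] 0.68 [263. 209.]
[426.2 276.2  72.6] 0.68 [282. 118.]
[511.9 186.9  55.5] 0.65 [181. 216.]
[486.4 354.8  89.4] 0.64 [388. 213.]
[7.51, [517.21, 5.06, 150.09], [-7.1, 19.13, 102.16, 0.01, 58.7, -105.2]]
keyway [498.6   5.5  94.2] 0.94 [329. 189.]
keyway [ 532.7 -322.     4.6] 0.24 [ 61. 164.]
lid_edge [527.8   8.1  90.6] 0.88 [326. 229.]
324 214
crop origin 224 174
```

View pics/kl.png

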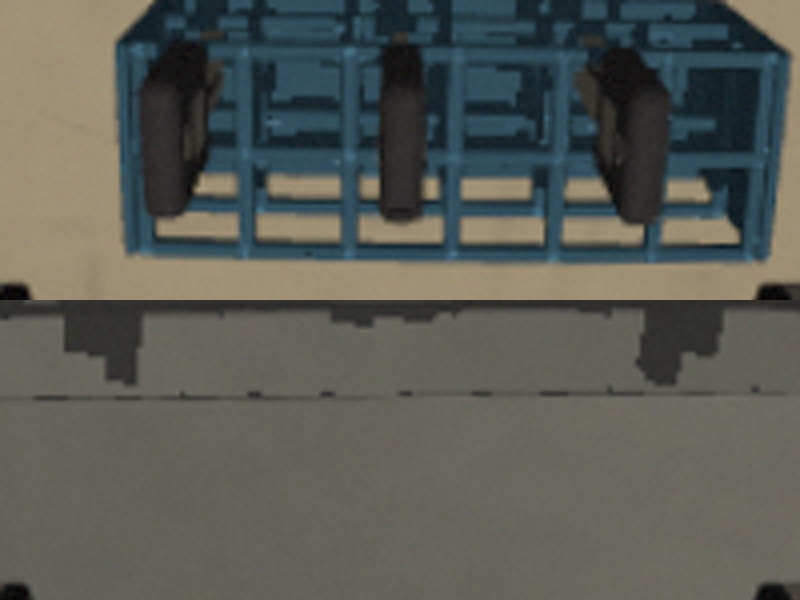

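```bash
python3 - <<'E'
from h import *
r.move_pose([461,-3.6,150],R(188)); r.hold(0.2); print(st("clock","ee_pos","joints"))
q=snap("wrist","wl2")
b=q["image"][:,:,::-1]
u,v=map(int,world2pix(q["K"],q["T"],[461,-3.6,92.5])); print(u,v)
cv2.imwrite("pics/l2.png",cv2.resize(b[v-50:v+50,u-60:u+60],(720,600),interpolation=cv2.INTER_CUBIC)); print("crop origin",u-60,v-50)
E
```

```text
[8.2, [462.45, -3.65, 150.35], [-9.02, 14.98, 108.69, 0.0, 56.23, -107.04]]
324 212
crop origin 264 162
```

View pics/l2.png

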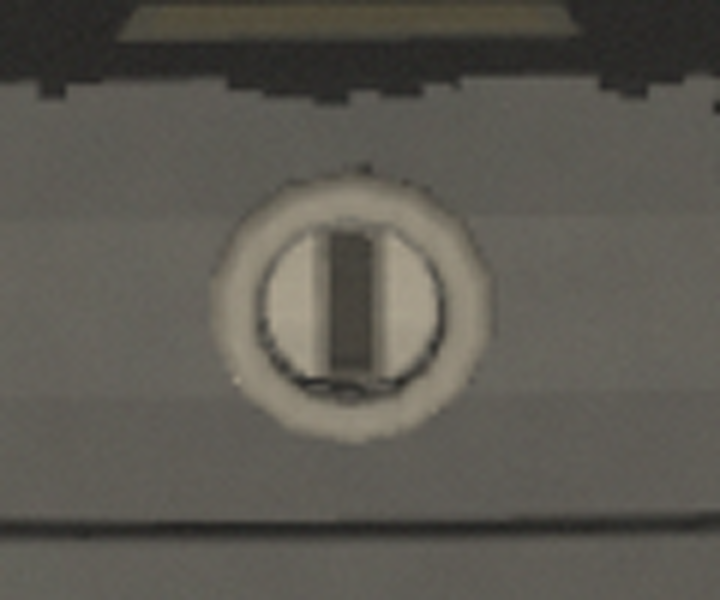

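```bash
python3 - <<'E'
from h import *
a=np.load("pics/wk.npz");b=np.load("pics/wl2.npz")
for n,(x0,x1) in dict(L=(165,167),M=(402,402),R=(636,640)).items():
    e=[pix2world(a["K"],a["T"],224+x/4-.4,174+y/4-.4,92) for x,y in((x0,80),(x1,218))]
    print(n,np.round(sum(e)/2,1),np.linalg.norm(e[0]-e[1]),np.degrees(np.arctan2(*(e[1]-e[0])[[1,0]])))
f=lambda x,y,z=92.5:pix2world(b["K"],b["T"],264+x/6-.4,162+y/6-.4,z)
print("lock",f(350.5,306), "dia",np.linalg.norm(f(210,306)-f(491,306)),np.linalg.norm(f(350,170)-f(350,442)))
e=f(720,521,90)-f(0,528,90); print("box y dir yaw",np.degrees(np.arctan2(e[1],e[0]))-90)
e=f(354,370)-f(350,235); print("slot yaw",np.degrees(np.arctan2(e[1],e[0])))
# rack edges in wk
g=lambda x,y:pix2world(a["K"],a["T"],224+x/4-.4,174+y/4-.4,58)
e=g(770,262)-g(128,254);print("rack yaw",np.degrees(np.arctan2(e[1],e[0]))-90, np.linalg.norm(e))
print(g(118,40),g(790,50))
print(st("ee_pos"))
E
```

```text
L [489.6 269.3  92. ] 25.0451019568751 1.117977741798468
M [487.  309.9  92. ] 24.735376999021955 3.596405716726799
R [484.7 350.5  92. ] 25.17101688322439 8.498153703034285
lock [461.09725299  -5.32170221  92.5       ] dia 31.94281881304843 32.640781789563064
box y dir yaw 8.596100508929581
slot yaw 9.62438846951956
rack yaw 2.4509421176511097 135.2147348717475
[478.89792643 253.44853578  58.        ] [472.6087197  387.50301701  58.        ]
[[462.28, -3.64, 150.21]]
```

```bash
cat >> h.py <<'E'
C=2.0; LOCK=np.array([461.1+C,-5.4]); LY=188.8; H=5
KEYS=dict(L=(489.6+C,268.0,181.1),M=(487.0+C,309.9,183.6),R=(484.7+C,352.0,188.5))
def pick(k):
    x,y,a=KEYS[k]
    r.command_gripper(0.36)
    r.move_pose([x,y,165],R(a)); r.line_to([x,y,58+H],R(a),feed=120)
    r.command_gripper(0.0); r.hold(.1); print("grip",st("width","contact_force","clock"))
    r.line_to([x,y,165],feed=200)
    r.move_pose([*LOCK,165],R(LY)); r.hold(.2)
E
python3 - <<'E'
from h import *
r.line_to([462,-4,165])
pick("M"); print(st("ee_pos","clock"))
r.line_to([*LOCK,92.5+H+51],feed=100)
r.hold(.2); q=snap("wrist","wh"); s=snap("scene","sh")
print(st("ee_pos","clock","contact_force"))
u,v=map(int,world2pix(q["K"],q["T"],[*LOCK,92.5])); print(u,v)
cv2.imwrite("pics/h2.png",cv2.resize(q["image"][v-50:v+70,u-80:u+80,::-1],(800,600),interpolation=cv2.INTER_CUBIC)); print("o",u-80,v-50)
E
```

```text
grip [0.08, [-0.13, -0.11, 4.98], 11.69]
[[463.42, -4.54, 164.93], 13.76]
[[463.41, -5.44, 148.89], 14.38, [-0.95, -0.11, -1.35]]
324 215
o 244 165
```

View pics/h2.png

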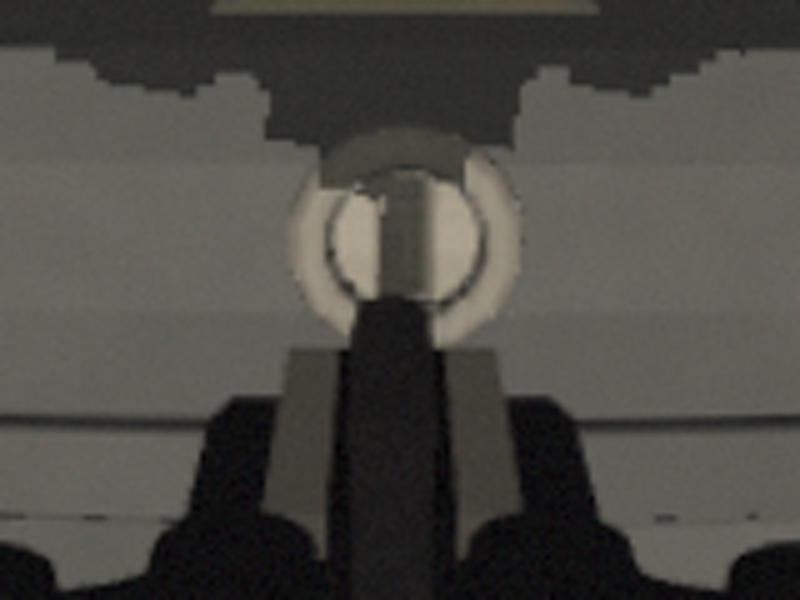

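```bash
sed -i 's/-5.4\]/-3.6]/' h.py; cat >> h.py <<'E'
def insert(dx=0,dy=0,zend=96.0,stop=20):
    p=LOCK+[dx,dy]
    r.line_to([*p,142],R(LY),feed=80); r.hold(.1)
    c=r.line_to([*p,zend],R(LY),feed=45,stop_force=stop)
    print("insert",c,st("ee_pos","contact_force","moment","clock"))
    return c
E
python3 - <<'E'
from h import *
insert()
E
```

```text
insert False [[463.21, -3.56, 96.66], [-2.17, 0.94, 8.71], [0.11, 0.48, 0.01], 15.9]
```

```bash
cat >> h.py <<'E'
def turn(maxdeg=86,step=4,mlim=1.0):
    p=r.read_state()["ee_pos"]; z=TZ
    a=0
    while a<maxdeg:
        a=min(a+step,maxdeg)
        r.line_to([*LOCK,z],R(LY-a),feed=60)
        s=r.read_state(); m=s["moment"][2]
        o=np.array(s["orientation"]); act=LY-np.degrees(np.arctan2(o[1,0],o[0,0]))%360
        print(a,round(act,1),"mz",round(m,2),"f",np.round(s["contact_force"],1),round(s["clock"],2))
        if a>=12 and abs(m)>mlim: return a
    return a
TZ=95.0
E
python3 - <<'E'
from h import *
print(r.line_to([*LOCK,94],feed=20,stop_force=15),st("ee_pos","contact_force","moment"))
import h; h.TZ=94.5
a=turn(28); print(a)
snap("scene","s1")
E
```

```text
False [[463.46, -3.57, 96.09], [-7.09, 1.24, 29.04], [0.17, 1.16, 0.07]]
4 4.0 mz -0.11 f [-4.7  1.7 23. ] 16.4
8 8.0 mz -0.07 f [-4.9  1.8 21.8] 16.65
12 12.0 mz -0.15 f [-5.7 -0.3 22.1] 16.9
16 16.0 mz 0.03 f [-5.8  0.1 22.6] 17.15
20 20.0 mz 0.14 f [-6.  -0.3 21.2] 17.4
24 23.9 mz 0.45 f [-5.4  0.4 22. ] 17.65
28 27.9 mz 0.68 f [-5.6  0.4 21.9] 17.9
28
```

```bash
python3 - <<'E'
from h import *
s=cv2.imread("pics/s1.png"); d=np.load("pics/s1.npz")
u,v=map(int,world2pix(d["K"],d["T"],[463,-3.6,100],False)); print(u,v)
cv2.imwrite("pics/s1c.png",cv2.resize(s[v-35:v+25,u-40:u+40],(800,600),interpolation=cv2.INTER_CUBIC))
E
```

```text
335 218
```

View pics/s1c.png

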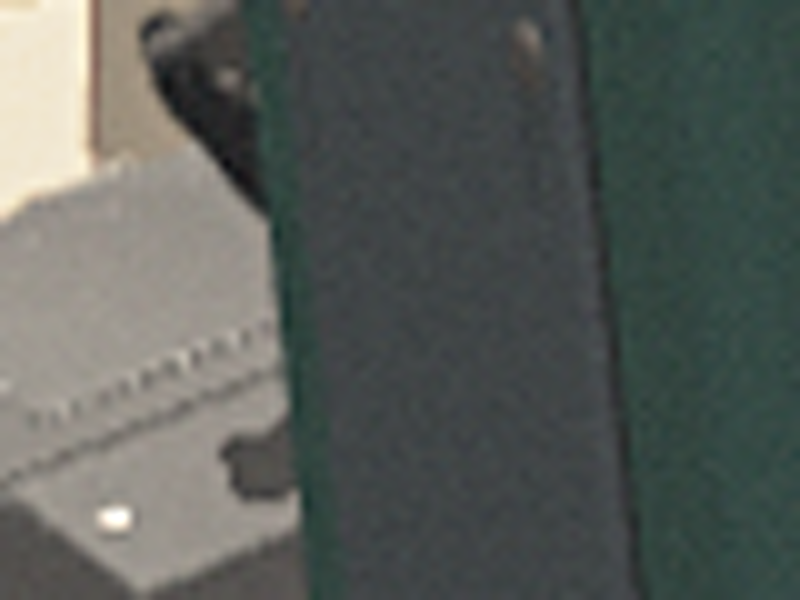

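```bash
cat >> h.py <<'E'
def putback(k):
    x,y,a=KEYS[k]
    r.line_to([*LOCK,97],R(LY),feed=100)
    r.line_to([*LOCK,165],feed=150)
    print("out",st("contact_force","moment","width"))
    r.move_pose([x,y,165],R(a)); r.hold(.15)
    r.line_to([x,y,118],feed=150); r.hold(.1)
    c=r.line_to([x,y,61.5],feed=70,stop_force=10)
    print("back",c,st("ee_pos","contact_force"))
    z=r.read_state()["ee_pos"][2]
    return z<66
def release(k):
    x,y,a=KEYS[k]
    r.command_gripper(0.36); r.line_to([x,y,110],feed=200)
E
python3 - <<'E'
from h import *
if putback("M"):
    release("M"); pick("L"); insert()
    print(st("width"))
E
```

```text
out [[-0.87, 1.14, -1.85], [0.03, 0.0, 0.01], 0.08]
back True [[488.74, 309.69, 63.83], [-1.47, -1.02, 5.74]]
grip [0.08, [-1.3, -0.03, 7.08], 24.61]
insert False [[463.78, -3.62, 96.66], [0.14, 0.38, 8.93], [0.12, 0.31, -0.02], 28.24]
[0.08]
```

```bash
python3 - <<'E'
from h import *
import h; h.TZ=94.5
r.line_to([*LOCK,94.5],feed=20,stop_force=25); print(st("ee_pos","contact_force"))
a=turn(28,7,.4); m=r.read_state()["moment"][2]
if m<0.35:
    a=turn(86,14,5); print(st("orientation","contact_force","moment"))
else: print("wrong?",m)
E
```

```text
[[464.0, -3.63, 96.21], [-3.74, 0.27, 21.83]]
7 7.0 mz -0.14 f [-3.5  0.1 20.4] 28.77
14 14.0 mz -0.13 f [-3.6  0.4 19.8] 29.04
21 21.0 mz -0.11 f [-3.6 -0.2 20.2] 29.32
28 28.0 mz -0.13 f [-2.7 -2.5 19.8] 29.59
14 14.0 mz 0.11 f [-3.9 -0.8 20.1] 29.98
28 28.0 mz -0.1 f [-3.9 -1.6 19.9] 30.38
42 42.0 mz -0.12 f [-5.1 -2.8 21. ] 30.77
56 56.0 mz -0.09 f [-5.1 -6.4 21.4] 31.16
70 70.0 mz -0.07 f [-5.9 -6.6 22.5] 31.55
84 83.9 mz -0.0 f [-6.7 -7.7 23.5] 31.94
86 85.9 mz -0.03 f [-6.  -6.6 23.1] 32.19
[[[-0.22, 0.97, 0.0], [0.97, 0.22, -0.0], [-0.0, -0.0, -1.0]], [-6.01, -6.62, 23.14], [-1.15, 1.29, -0.03]]
```

```bash
python3 - <<'E'
from h import *
r.hold(.2); p=snap("top","t2"); w=snap("wrist","w2")
print([(np.round(d["point"]),d["score"]) for d in r.recognise(p,"lid_edge")])
a=cv2.resize(w["image"][:,:,::-1],(480,300)); b=cv2.resize(p["image"][150:260,190:366,::-1],(480,300))
cv2.imwrite("pics/c2.png",np.vstack([a,b]))
E
```

```text
[(array([549.,  -0., 104.]), 0.75)]
```

View pics/c2.png

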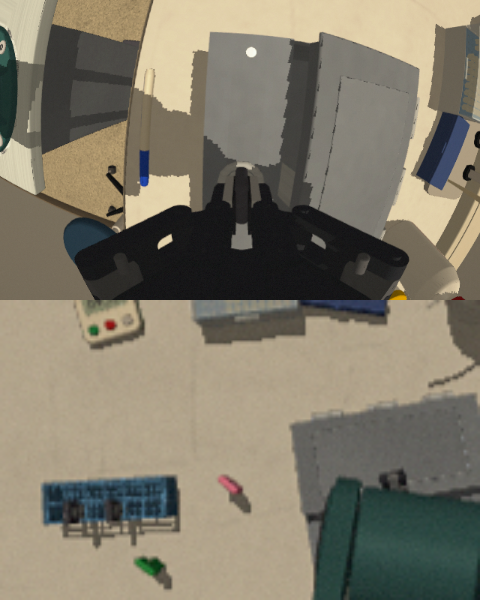

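```bash
python3 - <<'E'
from h import *
t=cv2.imread("pics/top0.png"); d=np.load("pics/t2.npz")
u,v=map(int,world2pix(d["K"],d["T"],[530,-333,10],False)); print(u,v)
cv2.imwrite("pics/tr.png",cv2.resize(t[v-45:v+45,u-60:u+60],(720,540),interpolation=cv2.INTER_CUBIC))
for c in ((-60,-45),(60,-45),(60,45)): print(c,pix2world(d["K"],d["T"],u+c[0],v+c[1],10,False))
r.line_to([*LOCK,165],feed=120); print(st("contact_force","width","clock","joints"))
E
```

```text
443 209
(-60, -45) [ 675.97186001 -148.974243     10.        ]
(60, -45) [ 670.26390465 -522.97450661   10.        ]
(60, 45) [ 391.03328368 -512.98504197   10.        ]
[[-0.02, 0.19, -1.31], 0.08, 33.28, [-9.0, 13.92, 107.64, 0.0, 58.49, -21.8]]
```

View pics/tr.png

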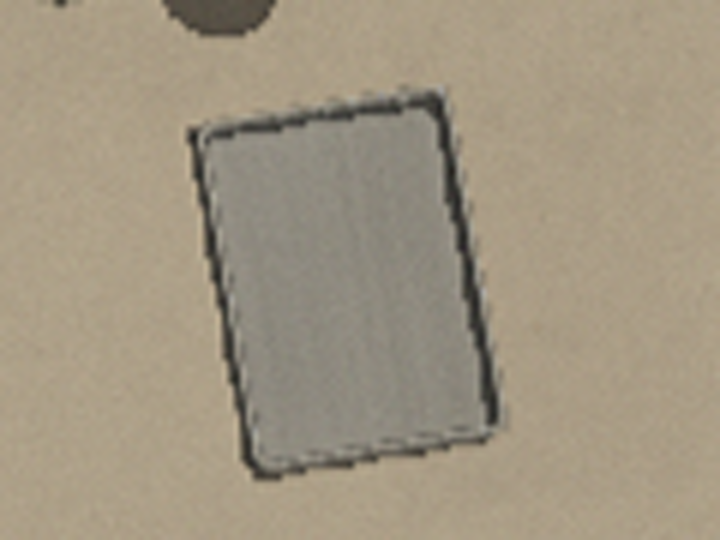

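```bash
python3 - <<'E'
from h import *
Y=102.8; p=[503,-332]
r.move_pose([*p,165],R(Y)); r.hold(.1)
r.line_to([*p,70],feed=150)
print(r.line_to([*p,46],feed=40,stop_force=6),st("ee_pos","contact_force"))
r.command_gripper(0.36); r.line_to([*p,140],feed=200)
d=np.array([np.sin(np.radians(Y)),-np.cos(np.radians(Y))]); print(d)
r.command_gripper(0.0)
a=np.array(p)-d*35
r.line_to([*a,140],feed=250); r.line_to([*a,70],feed=200)
b=np.array(p)+d*15
print("push",r.line_to([*b,70],feed=100,stop_force=15),st("ee_pos","contact_force"))
r.line_to([*b,200],feed=250); 
r.move_pose([420,-200,260],R(Y)); r.hold(.3); q=snap("top","t3"); print(st("clock"))
u,v=map(int,world2pix(q["K"],q["T"],[527,-328,10],False))
c=cv2.resize(q["image"][v-45:v+45,u-60:u+60,::-1],(400,300),interpolation=cv2.INTER_CUBIC)
e=cv2.resize(q["image"][150:260,190:336,::-1],(400,300),interpolation=cv2.INTER_CUBIC)
s=snap("scene","s3")["image"][130:330,140:460,::-1]
cv2.imwrite("pics/fin.png",np.vstack([np.hstack([c,e]),cv2.resize(s,(800,300))]))
E
```

```text
True [[502.97, -332.0, 48.38], [0.29, 0.44, 6.32]]
[0.97514935 0.2215485 ]
push False [[517.67, -328.3, 69.88], [0.01, 0.79, -0.13]]
[40.5]
```

View pics/fin.png

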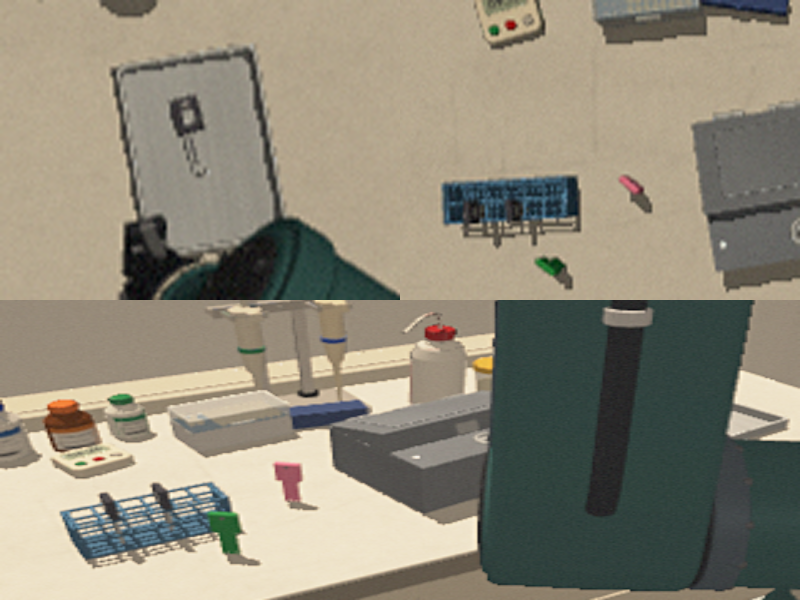

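```bash
python3 -c "
from h import *
print(st('ee_pos','contact_force','clock')); print(r.job_done())"
```

```text
[[420.28, -200.45, 259.59], [-0.51, -0.68, 0.18], 40.55]
the job is handed in; nothing more can be done
None
```

The box is open and its key is lying flat in the steel tray. I handed the job in at about 40.6 s of the 72 s allowed.

- **Keys tried:** I tried the middle key first. It went home, but the resisting torque rose to 0.68 N m by 28° of turn, so it was the wrong one and I put it back in its own hole. The key nearest the box (the left one in the wrist view) turned freely through 86° and the lid popped up. I never needed to try the third key.
- **Placing the key:** I pulled the opening key out, stood it in the tray and let go, then pushed where its head would be. The push met no resistance, so it may already have fallen over by then.
- **Last pictures:** The opening key lies in the tray well inside the walls, the other two stand upright in the rack, and the lid is up. The timer is in its place and the arm was touching nothing. I judged the lid and the keys by eye and did not measure them.
- **What did not agree:**
  - The network's keyway point was about 55 mm off because it marked the box's middle, so I located the lock from pixels instead.
  - Wrist-camera sizes came out about 3% too small. I allowed for this by measuring key and lock from the same relative position, plus a 1.8 mm sideways correction.
  - The cup's final position was not specifically checked, though the arm went nowhere near it.

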